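# Check-weigh a piston at the car parts stall

### The arm

A 7-joint arm with a two-finger parallel gripper is mounted at the origin on the work surface. World frame = base frame: x ahead of the robot, y to its left, z up, the work surface at z = 0. Lengths are in m, angles in rad, forces in N, time in s.
With the tool pointing down it reaches from about 0.375 to 0.925 m from the base axis. Payload 3.1 kg.
Tool frame: the origin (TCP) lies midway between the tips of the shut fingers; the grasp point (between the pads) lies 19 mm behind it (r.hold_point_z is the distance from the TCP to the grasp point, in m); z points along the fingers, y is the direction in which the jaws open and shut (so a half turn about z gives the same grasp; the last joint's range is limited). The gripper opens to 85 mm and grips with 20 to 120 N. Pads are 22 mm wide; open, the fingers measure 114 mm over their backs; the gripper's body (76 mm by 85 mm) begins 54 mm behind the grasp point. The pads swing forward as they close: fully open they stand 13 mm farther back than shut.
Start: joints at [-1.377, 0.383, 0.044, 1.598, -0.018, 1.161, -0.05], TCP at [0.187, 0.623, 0.231] pointing down, gripper open.
Joint ranges: [-2.61, 2.61], [-0.41, 2.15], [-1.48, 1.57], [0, 2.5], [-1.57, 4.71], [0.05, 1.97], [-2.85, 2.85]. Speed limits (rad/s): [2.79, 2.79, 3.14, 3.14, 3.14, 3.14, 3.14].

### API

Orientations are given as a unit quaternion [w, x, y, z].
In Python, from bench import get_state, cams, workorder, r gives the robot as it stands. The module is installed in compiled form; this text tells all that it offers.
- The arm moves only by the tool drive_tool, never from a script. Its argument "moves" is one flat list of numbers, 4 for each row, row after row: the shift along the world's x, y, z in m, then the turn about the world's z in rad. A call has 1 to 5 rows; each row is the pose to reach, as a shift and turn from the pose commanded when the call began; what a row does not reach only later rows make up. A row lasts 1/10 s, in which the tool goes at most 50 mm and 8.59 degrees, less where a joint would pass 70% of its speed; a pose out of reach is approached as far as the arm can. A call with a gripper value outside its range is refused whole. "grip" is the closure in counts, from 0 (fully open) to 255 (shut), set as the call begins (left out, the last holds). The fingers move at their own pace and stop on an object; the grip force is fixed at half the most. Time passes only in rows, so rows that repeat a pose let the fingers close. It gives the time, the measured TCP pose, the force and the opening at its end, in the units of the state.
- get_state(): the state, without advancing time (a new reading comes with each control period).
- cams.capture(name): name is "side" or "top" or "wrist"; returns the picture (480x640x3 uint8, red, green, blue); there is no depth.
- cams.camera_info(name): a dict with "camera_matrix" (3x3 intrinsics, pixels), "rvec" (rotation vector, rad) and "tvec" (3), from world to camera coordinates, as OpenCV has them; the wrist camera has in their place "mount" (4x4, takes a point from camera to tool coordinates, whose origin is the TCP and whose axes are the flange's). Camera axes: x right, y down, z forward; pixel columns grow to the right and rows downward; lengths in m; the calibration is good to about 2 mm. A picture is of the moment at which its call begins: read the wrist's pose just before it. camera_info takes no time and is no camera call.
- workorder.hand_in(): hands the job in, once; it reports no verdict.
The state is a dict: "t": time; "joint_pos": joint angles; "qvel": joint speeds; "joint_efforts": joint torques, N m; "eef_pos": TCP position; "tcp_rot": TCP orientation; "force": force on the tool from outside, world axes, zero at the start; "wrist_torque": the same for the moment, N m; "grip_width": opening from 0.0 (shut) to 1.0 (fully open).
Only numpy, scipy, OpenCV 4.12 (cv2) and the standard library are available. Lean on these libraries where they do the work, as an engineer would, in place of code of your own. Each camera call takes 0.05 s, during which the arm holds its last target.

### The job

The piston on the balance should weigh 300 g: check it with the stall's weights. Of the three knobbed steel weights on the table (100 g, 200 g and 500 g, the bigger the heavier), stand the 100 g and the 200 g ones side by side, upright, on the empty pan so that the beam comes level, and let go; set them down, do not drop them.

Things in the scene. Friction and masses are not known exactly. Their poses are not given: they have to be found in the camera images.
- beam (a joint): Beam of a grey two-pan balance, rad: 0 = level, positive = empty pan lower; stops at +-0.12. Starts at -0.12, a 300 g piston (76 mm wide, 60 mm high) on the other pan; leaves that stop only once more than about 260 g is on the empty pan, and 300 g levels it. Pans stay horizontal as they rise and fall; where a load stands on a pan does not matter. A pan pressed down yields softly.
- pan_top (a point): Centre of the upper face of the empty pan, a flat rimless steel disc 140 mm across, 100 mm above the table when level, 115 mm at the start. z up; y points along the beam to the piston's pan, 250 mm away. Half-way to it stands a dial plate 72 mm wide, its top 162 mm above the table. Both weights fit side by side, e.g. 32 mm either side of the centre along this point's x.
- w100_mid (a point): Middle (half-way up, 20 mm above its foot) of the 100 g weight, the smallest of three alike steel ones: a cylinder 24 mm in diameter and 29 mm high with a small knob (14 mm) on top, 40 mm high in all. It stands on the table; z is its upright axis.
- w200_mid (a point): Middle (half-way up, 25 mm above its foot) of the 200 g weight, the middle one in size: a cylinder 32 mm in diameter and 35 mm high with a knob (18 mm) on top, 50 mm high in all. Stands on the table; z is its upright axis. The third weight near it (42 mm in diameter, 66 mm high) is the 500 g one, not wanted. All three stand at least 75 mm apart, centre to centre.
Not all that is in view belongs to the job. What is shaped like the part that bears w100_mid but green or red is not meant.

How it is judged:
By the outcome, as a careful person would: the job done as asked, in the order asked, and still so for the second after the job is handed in, with the robot touching nothing.
It also fails if it takes over 58 s, if anything falls off the work surface, if the arm or the gripper's body presses on something with over 40 N, if the wrist force passes 120 N, or if a joint passes its speed limit or range.

## Working session

There is one attempt and no reset: what is moved stays moved. The work goes in short steps, Python scripts to look and compute and a tool call to move; the robot and the scene stay as the last step left them, time stands still between calls to the robot, and variables do not carry over. Pictures are saved under pics/ and viewed, and the job is handed in when it is done.

Besides the shell and the picture viewer there is one more tool, called after "Call:" as a command line: name --argument value ..., lists and objects as JSON in quotes. drive_tool: Moves the arm, as the interface text tells. Its arguments: {"type":"object","properties":{"moves":{"type":"array","items":{"type":"number"}},"grip":{"type":"number"}},"required":["moves"]}

```bash
mkdir -p pics
cat > h.py <<'E'
import numpy as np, cv2
from bench import get_state, cams, workorder, r
def snap(n,f):
    im=cams.capture(n); cv2.imwrite('pics/'+f+'.png',im[:,:,::-1]); return im
def ray(n,u,v):
    c=cams.camera_info(n);K=np.array(c['camera_matrix'],float)
    R=cv2.Rodrigues(np.array(c['rvec'],float))[0];t=np.array(c['tvec'],float).reshape(3)
    p=cv2.undistortPoints(np.array([[[u,v]]],float),K,None)[0,0]
    return -R.T@t, R.T@np.array([p[0],p[1],1])
def onz(n,u,v,z):
    o,d=ray(n,u,v); return o+d*(z-o[2])/d[2]
def proj(n,P):
    c=cams.camera_info(n)
    return cv2.projectPoints(np.array(P,float).reshape(-1,1,3),np.array(c['rvec'],float),np.array(c['tvec'],float),np.array(c['camera_matrix'],float),None)[0][:,0]
E
python3 - <<'E'
from h import *
snap('top','top0');snap('side','side0')
for n in('top','side'):print(n,ray(n,320,240))
s=get_state();print(s)
print(r.hold_point_z)
E
```

```text
top (array([ 0.51975443, -0.0578582 ,  0.92895573]), array([ 0.04399008, -0.0487707 , -0.99790021]))
side (array([ 0.20426099, -0.90393397,  0.56488759]), array([ 0.34019796,  0.80698302, -0.48285862]))
{'t': 0.1, 'joint_pos': array([-1.37677009,  0.38377452,  0.04385114,  1.59945977, -0.01794136,
        1.16117807, -0.04989377]), 'qvel': array([-0.00085164, -0.00180648,  0.00063012, -0.00282492, -0.00168641,
       -0.00156564, -0.00024745]), 'joint_efforts': array([ 2.99450781e-03, -4.34733868e+01,  1.02957152e+00, -2.50454324e+01,
        1.08658234e-02,  5.45932955e-03, -2.07750634e-05]), 'eef_pos': array([0.18675483, 0.62168414, 0.22997938]), 'tcp_rot': array([-1.28869330e-04,  1.45368387e-01,  9.89376854e-01, -1.20671708e-03]), 'force': array([-0.02870545, -0.66305939, -0.38662712]), 'wrist_torque': array([ 0.02801439, -0.01285075, -0.06138953]), 'grip_width': 1.0005031247975265}
0.0187
```

View pics/top0.png

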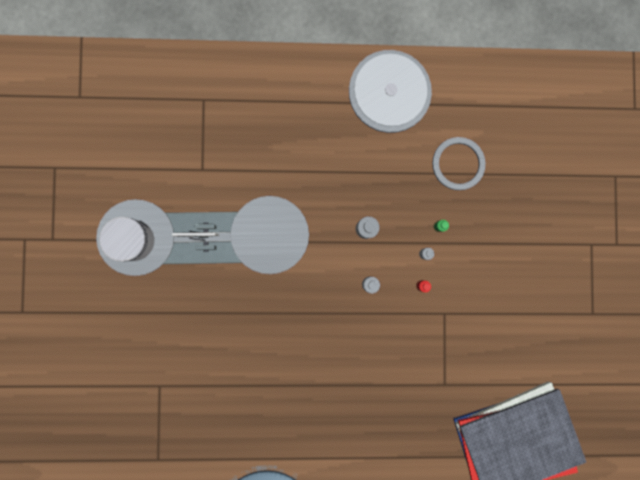

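View pics/side0.png

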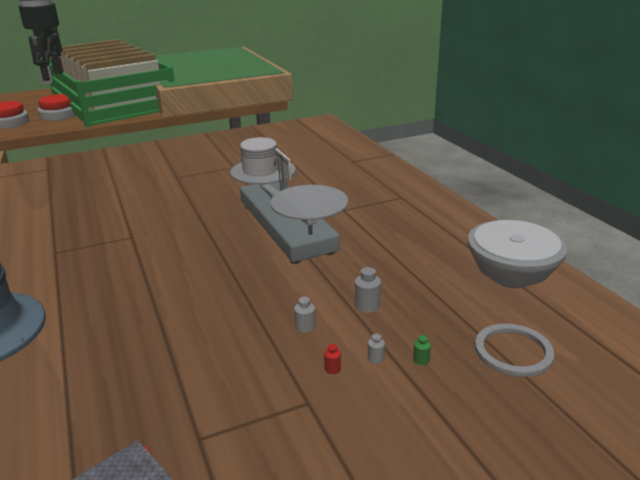

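Top view: 500 g at (368,228), 200 g at (372,285), 100 g grey at (428,254); the green (443,226) and red (425,286) look-alikes are not meant. The empty pan is at (270,235) and the piston at (123,238). Next I'll confirm this in a crop and measure.

Run:
```python
from h import *
t=cv2.imread('pics/top0.png');s=cv2.imread('pics/side0.png')
a=cv2.resize(t[200:310,340:460],None,fx=5,fy=5,interpolation=cv2.INTER_CUBIC)
b=cv2.resize(s[250:390,280:440],None,fx=4,fy=4,interpolation=cv2.INTER_CUBIC)[:550]
cv2.imwrite('pics/c_top.png',a);cv2.imwrite('pics/c_side.png',b)
def mask(im):
    hsv=cv2.cvtColor(im,cv2.COLOR_BGR2HSV); return ((hsv[:,:,1]<60)&(hsv[:,:,2]>70)).astype(np.uint8)
for n,im in(('top',t),('side',s)):
    k,l,st,ce=cv2.connectedComponentsWithStats(mask(im))
    for i in range(1,k):
        if 40<st[i,4]<9000: print(n,st[i],ce[i].round(1))
```

```text
top [ 349   50   83   83 5475] [389.8  90.8]
top [ 432  137   54   54 1075] [458.8 163.4]
top [356 216  24  23 427] [367.6 227.2]
top [419 247  16  13 151] [427.  253.3]
top [362 276  19  18 255] [370.9 284.5]
top [ 454  382  132   98 8486] [523.8 436.9]
top [232 466  64  14 161] [263.2 471.9]
side [ 18   0  34   7 199] [34.4  2.7]
side [ 60  52  25  29 257] [72.2 67.6]
side [ 84  60  75  21 770] [121.1  69.4]
side [38 66 15 18 96] [46.2 75.7]
side [ 91  81  69  14 202] [124.4  87.6]
side [ 94  96  63  13 175] [124.7 102.1]
side [ 38 107  37  14 369] [ 55.6 113.7]
side [  0 110  28  19 316] [ 13.6 120.4]
side [ 230  137  118  125 7337] [288.5 199.4]
side [355 267  26  46 988] [367.5 290.3]
side [   0  292   46   70 1528] [ 20.9 323. ]
side [294 296  21  36 621] [304.3 314.7]
side [ 475  323   80   54 1747] [514.2 350.1]
side [368 334  17  30 429] [375.8 348.7]
side [  72  440  101   40 2069] [126.9 466.1]
```

View pics/c_top.png

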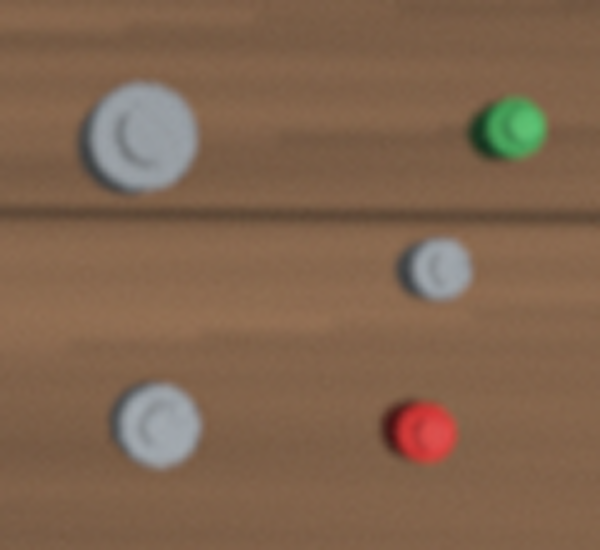

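View pics/c_side.png

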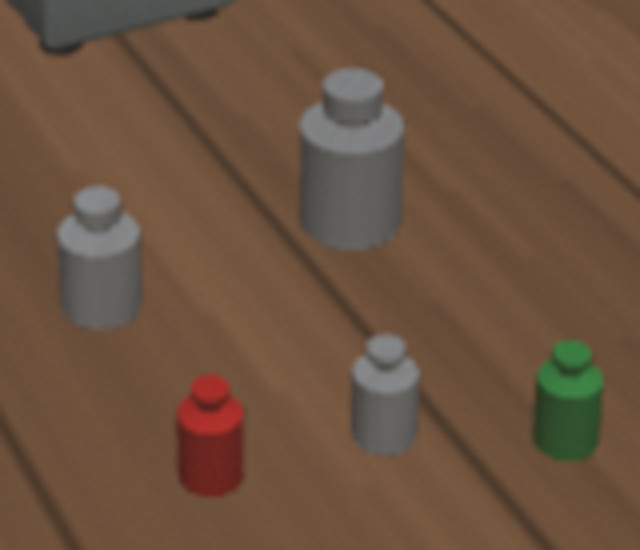

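Run:
```python
from h import *
t=cv2.imread('pics/top0.png')
print(t[235,270],t[235,250],t[235,225],t[262,190])
g=cv2.GaussianBlur(cv2.cvtColor(t,cv2.COLOR_BGR2GRAY),(3,3),0)
c=cv2.HoughCircles(g[190:285,220:320],cv2.HOUGH_GRADIENT,1,50,param1=100,param2=15,minRadius=34,maxRadius=43)
print(c+[220,190,0] if c is not None else None)
# edge fit: radial max gradient
def fit(cx,cy,rmin,rmax,angs):
    P=[]
    for a in angs:
        rr=np.arange(rmin,rmax,.25)
        v=cv2.remap(t,(cx+rr*np.cos(a)).astype(np.float32)[None],(cy+rr*np.sin(a)).astype(np.float32)[None],cv2.INTER_LINEAR)[0].astype(float)
        sat=v.max(1)-v.min(1); gr=np.gradient(cv2.GaussianBlur(sat[:,None],(1,5),0)[:,0]); i=np.argmax(gr)
        P.append([cx+rr[i]*np.cos(a),cy+rr[i]*np.sin(a)])
    P=np.array(P,np.float32); return cv2.fitEllipse(P)
A=np.radians(np.arange(-140,141,4))
e=fit(269.5,235,33,45,A);print('pan',e)
pc=onz('top',*e[0],.115);print(pc)
e2=fit(134.5,238,33,45,np.radians(np.arange(60,301,4)));print('pan2',e2,onz('top',*e2[0],.085))
for n,u,v,z in(('w100',427.8,253.4,.029),('w200',371.4,284.8,.035),('w500',368.4,227,.047),('red',424.8,286,.029),('green',442.6,225.2,.029)):
    p=onz('top',u,v,z);print(n,p, 'side foot',proj('side',[*p[:2],0]),'shoulder',proj('side',p))
print('pan side',proj('side',pc))
q=[pc+[.07*np.cos(a),.07*np.sin(a),0] for a in np.arange(0,6.28,.2)]
q=proj('side',q);print(q.min(0),q.max(0))
```

```text
[169 164 157] [172 167 160] [167 162 156] [129 128 120]
[[[268.5        235.5         37.90000153]]]
pan ((268.83905029296875, 234.58729553222656), (78.20100402832031, 79.76591491699219), 74.13709259033203)
[ 0.56453341 -0.00584979  0.115     ]
pan2 ((134.647705078125, 237.12449645996094), (76.45269775390625, 77.83277130126953), 67.54048919677734) [0.55925296 0.24149155 0.085     ]
w100 [ 0.53444414 -0.31830803  0.029     ] side foot [[376.32086403 357.91274562]] shoulder [[376.76950404 341.95326563]]
w200 [ 0.47146483 -0.20379978  0.035     ] side foot [[305.76361005 325.5554169 ]] shoulder [[304.97927854 307.14957149]]
w500 [ 0.58494983 -0.19568979  0.047     ] side foot [[367.86704913 304.73783974]] shoulder [[368.31326294 280.57200764]]
red [ 0.46927911 -0.31206576  0.029     ] side foot [[333.48258605 368.19627742]] shoulder [[333.22700303 352.0722438 ]]
green [ 0.5913938  -0.34855588  0.029     ] side foot [[421.4550141  359.35179832]] shoulder [[422.64703975 343.32205818]]
pan side [[309.52329851 199.50347568]]
[270.46779456 183.96125698] [348.53837575 216.99567247]
```

Both views agree to within 1 px. I'll grip both weights with the jaws along world y, which clears all the neighbours. Approaching the 200 g weight first.

Call:
drive_tool --moves '[0.03, -0.035, 0, 0.06, 0.06, -0.07, 0, 0.12, 0.09, -0.105, 0, 0.18, 0.12, -0.14, 0, 0.24, 0.15, -0.175, 0, 0.29]' --grip 0

```text
t: 0.6
eef_pos: [0.3377, 0.4456, 0.2308]
tcp_rot: [-0.0, -0.0, 1.0, -0.0]
force: [1.0, 0.6, -0.6]
grip_width: 1.002
```

Call:
drive_tool --moves '[0.02, -0.045, 0, 0, 0.04, -0.09, 0, 0, 0.06, -0.135, 0, 0, 0.07, -0.18, 0, 0, 0.075, -0.225, 0, 0]'

```text
t: 1.1
eef_pos: [0.4126, 0.22, 0.231]
tcp_rot: [0.0, 0.002, 1.0, -0.0]
force: [1.1, -0.5, 0.2]
grip_width: 0.998
```

Call:
drive_tool --moves '[0.01, -0.045, 0, 0, 0.02, -0.09, 0, 0, 0.03, -0.135, 0, 0, 0.04, -0.18, 0, 0, 0.05, -0.225, 0, 0]'

```text
t: 1.6
eef_pos: [0.4616, -0.0043, 0.2311]
tcp_rot: [-0.0, 0.001, 1.0, 0.0]
force: [1.5, 0.2, -1.0]
grip_width: 0.999
```

Call:
drive_tool --moves '[0, -0.045, 0, 0, 0, -0.09, 0, 0, 0.005, -0.135, 0, 0, 0.01, -0.18, 0, 0, 0.01, -0.2, 0, 0]'

```text
t: 2.1
eef_pos: [0.4711, -0.2076, 0.2315]
tcp_rot: [0.0, 0.004, 1.0, -0.001]
force: [-1.4, 0.5, 0.2]
grip_width: 1.003
```

```bash
cat >> h.py <<'E'
from scipy.spatial.transform import Rotation as Ro
def wz(u,v,z,s):
    c=cams.camera_info('wrist');K=np.array(c['camera_matrix'],float);M=np.array(c['mount'],float)
    q=s['tcp_rot'];R=Ro.from_quat([q[1],q[2],q[3],q[0]]).as_matrix()
    p=cv2.undistortPoints(np.array([[[u,v]]],float),K,None)[0,0]
    d=R@M[:3,:3]@np.array([p[0],p[1],1]);o=s['eef_pos']+R@M[:3,3]
    return o+d*(z-o[2])/d[2]
E
python3 - <<'E'
from h import *
s=get_state();im=snap('wrist','w1');print(s['eef_pos'],s['joint_pos'])
print(cams.camera_info('wrist')['mount'])
E
```

```text
[ 0.47112508 -0.20759385  0.23153003] [-0.33448344  0.13979983  0.72909249  1.94816751 -0.10230856  1.08954398
  2.00004069]
[[-6.72338454e-04 -9.62844619e-01 -2.70055155e-01  6.72802856e-02]
 [ 9.99999566e-01 -4.73252818e-04 -8.02314748e-04 -6.72273060e-05]
 [ 6.44700075e-04 -2.70055577e-01  9.62844520e-01 -1.43660699e-01]
 [ 0.00000000e+00  0.00000000e+00  0.00000000e+00  1.00000000e+00]]
```

View pics/w1.png

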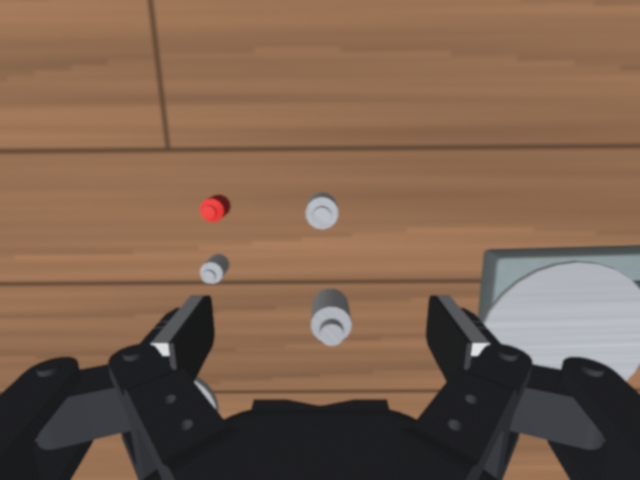

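The wrist view shows the 200 g weight at (322,213), the 500 g at (331,325), the 100 g at (212,270), red at (212,209) and the pan on the right.

Run:
```python
from h import *
s=get_state();print(s['eef_pos'])
print(wz(322,213,.037,s),wz(212,271,.031,s),wz(331,324,.05,s))
```

```text
[ 0.47052706 -0.20998915  0.23159333]
[ 0.47222272 -0.20912973  0.037     ] [ 0.53295694 -0.3228004   0.031     ] [ 0.58408086 -0.20112295  0.05      ]
```

Call:
drive_tool --moves '[0, 0, -0.04, 0, 0, 0, -0.08, 0, 0, 0, -0.08, 0, 0, 0, -0.08, 0]'

```text
t: 2.55
eef_pos: [0.4712, -0.2019, 0.1509]
tcp_rot: [-0.001, 0.001, 1.0, 0.0]
force: [0.2, -0.9, -0.0]
grip_width: 1.001
```

Run:
```python
from h import *
s=get_state();print(s['eef_pos'],s['qvel'].round(3))
snap('wrist','w2')
s=get_state();print(s['eef_pos'],s['qvel'].round(3))
```

```text
[ 0.47120838 -0.20194954  0.15090687] [-0.005 -0.038  0.016 -0.051  0.002 -0.009  0.003]
[ 0.47267907 -0.20249371  0.15234844] [-0.002 -0.023  0.01  -0.029 -0.004 -0.005  0.005]
```

View pics/w2.png

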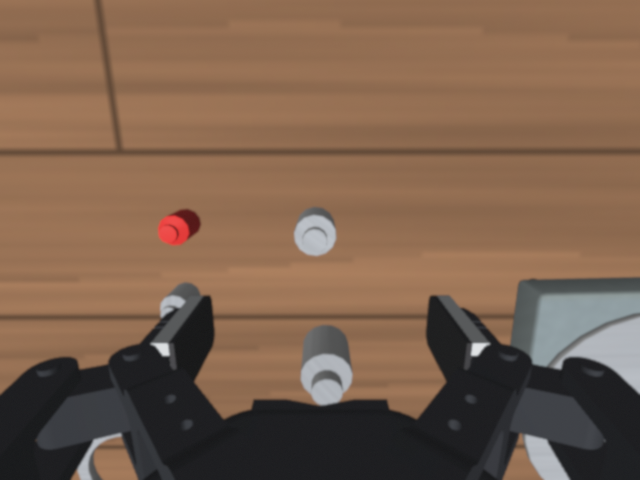

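Run:
```python
from h import *
s=get_state();print(s['eef_pos'])
print(wz(315,234.5,.036,s))
```

```text
[ 0.47267907 -0.20249371  0.15234844]
[ 0.47495288 -0.20646173  0.036     ]
```

The wrist view has the 200 g weight at (315,235). Averaging the two cameras gives (0.473,-0.205). Descending now.

Call:
drive_tool --moves '[0.001, -0.003, -0.04, 0, 0.001, -0.003, -0.08, 0, 0.001, -0.003, -0.11, 0, 0.001, -0.003, -0.13, 0, 0.001, -0.003, -0.143, 0]'

```text
t: 3.1
eef_pos: [0.4748, -0.2054, 0.0089]
tcp_rot: [0.001, 0.0, 1.0, -0.0]
force: [0.1, 0.1, 0.7]
grip_width: 1.002
```

Call:
drive_tool --moves '[0, 0, 0, 0, 0, 0, 0, 0]'

```text
t: 3.3
eef_pos: [0.4747, -0.206, 0.0099]
tcp_rot: [0.002, 0.001, 1.0, -0.0]
force: [0.5, 0.8, 0.3]
grip_width: 0.998
```

Call:
drive_tool --moves '[0, 0, 0, 0, 0, 0, 0, 0, 0, 0, 0, 0, 0, 0, 0, 0, 0, 0, 0, 0]' --grip 255

```text
t: 3.8
eef_pos: [0.4736, -0.2057, 0.0091]
tcp_rot: [0.001, 0.001, 1.0, 0.0]
force: [-0.7, 0.4, 6.6]
grip_width: 0.351
```

Call:
drive_tool --moves '[0, 0, 0, 0, 0, 0, 0, 0, 0, 0, 0, 0]'

```text
t: 4.1
eef_pos: [0.4735, -0.2057, 0.0091]
tcp_rot: [0.0, 0.001, 1.0, 0.0]
force: [-1.8, 1.3, 7.2]
grip_width: 0.356
```

Call:
drive_tool --moves '[0, 0, 0.01, 0, 0, 0, 0.04, 0, 0, 0, 0.08, 0, 0, 0, 0.12, 0, 0, 0, 0.16, 0]'

```text
t: 4.6
eef_pos: [0.4718, -0.2053, 0.1693]
tcp_rot: [-0.001, 0.001, 1.0, 0.0]
force: [0.3, 0.5, -1.5]
grip_width: 0.353
```

Call:
drive_tool --moves '[0.012, 0.04, 0, 0, 0.024, 0.08, 0, 0, 0.036, 0.12, 0, 0, 0.048, 0.16, 0, 0, 0.055, 0.185, 0, 0]'

```text
t: 5.1
eef_pos: [0.528, -0.0161, 0.1681]
tcp_rot: [-0.0, -0.001, 1.0, 0.001]
force: [0.6, 0.9, -1.9]
grip_width: 0.353
```

Call:
drive_tool --moves '[0.004, 0.014, 0, 0, 0.004, 0.014, 0, 0, 0.004, 0.014, 0, 0, 0.004, 0.014, 0, 0]'

```text
t: 5.5
eef_pos: [0.5312, -0.0094, 0.1682]
tcp_rot: [-0.0, 0.003, 1.0, -0.001]
force: [-0.1, -0.4, -1.1]
grip_width: 0.345
```

Run:
```python
from h import *
s=get_state();print(s['eef_pos'],s['force'],s['grip_width'])
snap('side','s2');a=snap('top','t2')
im=cv2.imread('pics/s2.png');b=cv2.resize(im[90:290,200:420],None,fx=3,fy=3)[:600]
c=cv2.resize(cv2.imread('pics/t2.png'),(320,240));cv2.imwrite('pics/s2c.png',b)
```

```text
[ 0.53119679 -0.00936989  0.16818208] [-0.0879691  -0.38688958 -1.09279532] 0.3449013294049566
```

View pics/s2c.png

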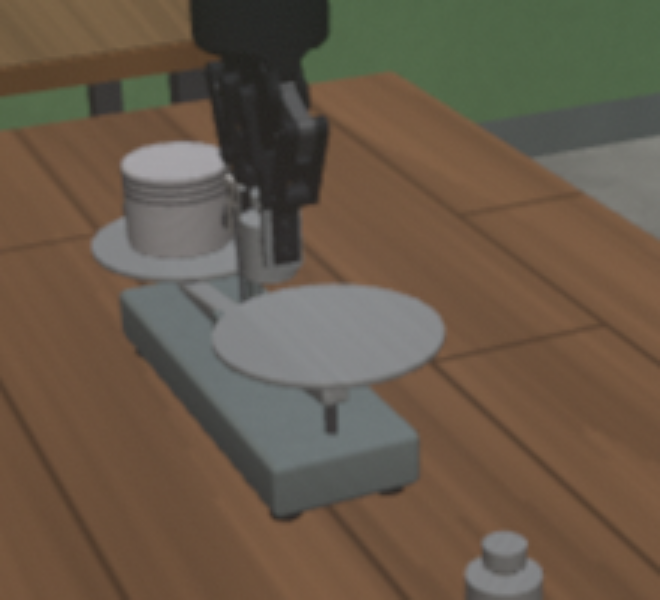

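View pics/t2.png

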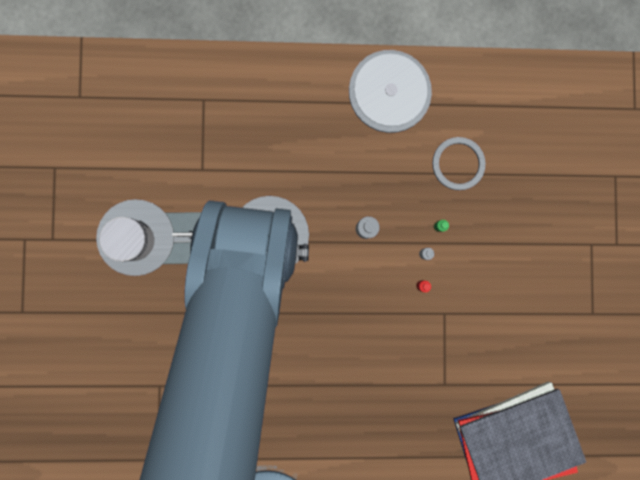

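The 200 g weight is held upright above the near side of the pan. Lowering it slowly.

Call:
drive_tool --moves '[0.001, 0.002, -0.015, 0, 0.001, 0.002, -0.028, 0, 0.001, 0.002, -0.036, 0, 0.001, 0.002, -0.039, 0, 0.001, 0.002, -0.039, 0]'

```text
t: 6.1
eef_pos: [0.5322, -0.0046, 0.1282]
tcp_rot: [-0.001, 0.001, 1.0, -0.0]
force: [0.2, -0.4, -2.6]
grip_width: 0.353
```

Call:
drive_tool --moves '[0, 0, -0.001, 0, 0, 0, -0.002, 0, 0, 0, -0.002, 0]'

```text
t: 6.4
eef_pos: [0.5332, -0.0044, 0.1276]
tcp_rot: [0.0, 0.001, 1.0, 0.0]
force: [-0.8, -0.2, -2.8]
grip_width: 0.357
```

Call:
drive_tool --moves '[0, 0, -0.001, 0, 0, 0, -0.002, 0, 0, 0, -0.002, 0]'

```text
t: 6.7
eef_pos: [0.5329, -0.0044, 0.1252]
tcp_rot: [-0.0, 0.001, 1.0, 0.0]
force: [-0.2, 0.4, -1.9]
grip_width: 0.352
```

Call:
drive_tool --moves '[0, 0, -0.001, 0, 0, 0, -0.001, 0, 0, 0, -0.001, 0]'

```text
t: 7.0
eef_pos: [0.5329, -0.0045, 0.1242]
tcp_rot: [-0.0, 0.001, 1.0, -0.0]
force: [0.2, -0.5, -2.1]
grip_width: 0.356
```

Call:
drive_tool --moves '[0, 0, -0.001, 0, 0, 0, -0.001, 0, 0, 0, -0.001, 0]'

```text
t: 7.3
eef_pos: [0.533, -0.0045, 0.1235]
tcp_rot: [-0.0, 0.001, 1.0, 0.0]
force: [-0.3, -0.9, 0.3]
grip_width: 0.357
```

Run:
```python
from h import *
s=get_state();print(s['eef_pos'],s['force'],s['grip_width'])
snap('side','s3')
im=cv2.imread('pics/s3.png');b=cv2.resize(im[120:270,210:370],None,fx=4,fy=4);cv2.imwrite('pics/s3c.png',b)
```

```text
[ 0.53304441 -0.00454684  0.12350419] [-0.33502678 -0.92321925  0.33706217] 0.35709790279320686
```

View pics/s3c.png

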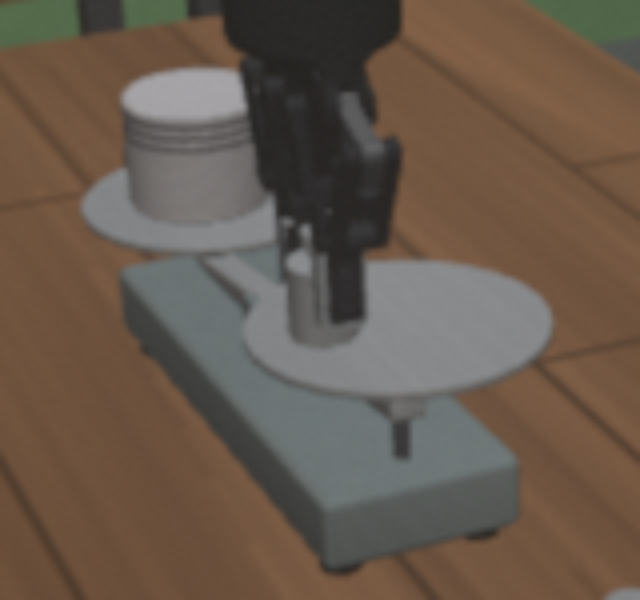

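Contact: the wrist no longer bears the weight. Pressing 1 mm more and opening.

Call:
drive_tool --moves '[0, 0, -0.001, 0, 0, 0, -0.001, 0, 0, 0, -0.001, 0]'

```text
t: 7.65
eef_pos: [0.5331, -0.0046, 0.1223]
tcp_rot: [0.0, 0.001, 1.0, -0.0]
force: [-1.2, -0.4, 0.6]
grip_width: 0.354
```

Call:
drive_tool --moves '[0, 0, 0, 0, 0, 0, 0, 0, 0, 0, 0, 0, 0, 0, 0, 0, 0, 0, 0, 0]' --grip 100

```text
t: 8.15
eef_pos: [0.533, -0.0044, 0.1223]
tcp_rot: [0.0, 0.001, 1.0, 0.0]
force: [0.1, 0.4, -0.4]
grip_width: 0.613
```

Call:
drive_tool --moves '[0, 0, 0.01, 0, 0, 0, 0.03, 0, 0, 0, 0.06, 0, 0, 0, 0.09, 0, 0, 0, 0.11, 0]'

```text
t: 8.65
eef_pos: [0.5341, -0.0048, 0.2353]
tcp_rot: [0.002, 0.001, 1.0, 0.0]
force: [0.4, -0.3, -1.4]
grip_width: 0.608
```

Run:
```python
from h import *
s=get_state();print(s['eef_pos'],s['force'],s['grip_width'])
snap('side','s4')
im=cv2.imread('pics/s4.png');b=cv2.resize(im[120:270,210:370],None,fx=4,fy=4);cv2.imwrite('pics/s4c.png',b)
```

```text
[ 0.53413419 -0.00478574  0.23533449] [ 0.39209542 -0.30341086 -1.42399025] 0.60773378630532
```

View pics/s4c.png

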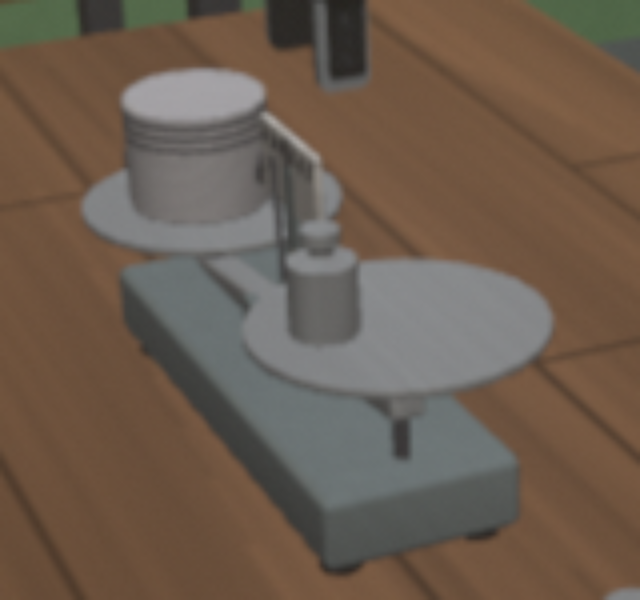

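The 200 g weight stands upright on the pan. Now the 100 g one.

Call:
drive_tool --moves '[0, -0.04, 0, 0, 0, -0.085, 0, 0, 0, -0.13, 0, 0, 0, -0.175, 0, 0, 0, -0.22, 0, 0]'

```text
t: 9.2
eef_pos: [0.5328, -0.226, 0.2327]
tcp_rot: [0.0, 0.001, 1.0, 0.0]
force: [0.6, -0.0, -0.5]
grip_width: 0.604
```

Call:
drive_tool --moves '[0.001, -0.04, -0.02, 0, 0.001, -0.07, -0.05, 0, 0.001, -0.095, -0.08, 0, 0.001, -0.095, -0.1, 0, 0.001, -0.095, -0.1, 0]'

```text
t: 9.7
eef_pos: [0.5309, -0.319, 0.1288]
tcp_rot: [-0.003, 0.002, 1.0, 0.001]
force: [-0.6, 0.6, 0.3]
grip_width: 0.603
```

Call:
drive_tool --moves '[0, 0, 0, 0, 0, 0, 0, 0]'

```text
t: 9.9
eef_pos: [0.5355, -0.3191, 0.1339]
tcp_rot: [0.001, 0.0, 1.0, -0.0]
force: [0.4, 0.1, -0.0]
grip_width: 0.607
```

Run:
```python
from h import *
s=get_state();print(s['eef_pos'])
snap('wrist','w3')
```

```text
[ 0.53548549 -0.31906913  0.13390874]
```

View pics/w3.png

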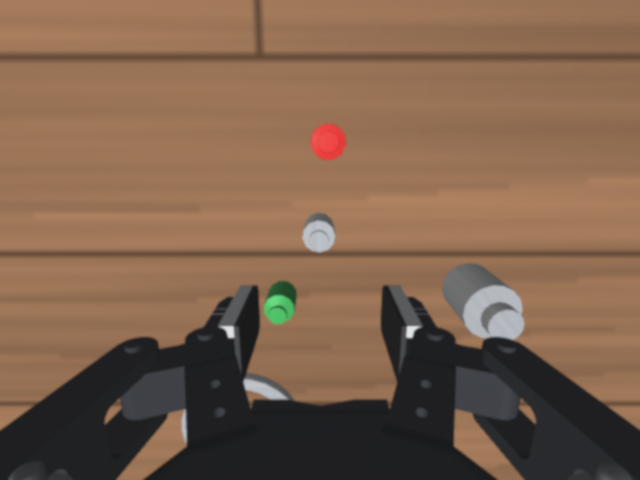

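Run:
```python
from h import *
s=get_state();print(s['eef_pos'],wz(319,235.5,.029,s),wz(280,307,.029,s))
```

```text
[ 0.53558815 -0.319079    0.13408122] [ 0.53580497 -0.32002463  0.029     ] [ 0.59243867 -0.3499064   0.029     ]
```

The 100 g weight is at (319,236), directly under the tool, with green at (280,307) and red at (328,142) both clear of the fingers. Descending.

Call:
drive_tool --moves '[0, 0, -0.04, 0, 0, 0, -0.075, 0, 0, 0, -0.105, 0, 0, 0, -0.12, 0, 0, 0, -0.128, 0]'

```text
t: 10.45
eef_pos: [0.5343, -0.3187, 0.0039]
tcp_rot: [-0.0, 0.0, 1.0, 0.0]
force: [0.2, 0.7, -0.1]
grip_width: 0.608
```

Call:
drive_tool --moves '[0, 0, 0, 0, 0, 0, 0, 0]'

```text
t: 10.65
eef_pos: [0.5353, -0.3204, 0.006]
tcp_rot: [0.001, 0.001, 1.0, -0.001]
force: [-0.0, -0.2, 0.2]
grip_width: 0.605
```

Call:
drive_tool --moves '[0, 0, 0, 0, 0, 0, 0, 0, 0, 0, 0, 0, 0, 0, 0, 0, 0, 0, 0, 0]' --grip 255

```text
t: 11.15
eef_pos: [0.5351, -0.3203, 0.0059]
tcp_rot: [0.001, 0.001, 1.0, -0.0]
force: [-0.1, 1.5, 5.9]
grip_width: 0.256
```

Call:
drive_tool --moves '[0, 0, 0, 0, 0, 0, 0, 0]'

```text
t: 11.35
eef_pos: [0.5351, -0.3203, 0.0059]
tcp_rot: [0.001, 0.001, 1.0, -0.0]
force: [-1.5, 0.2, 6.5]
grip_width: 0.262
```

Call:
drive_tool --moves '[0, 0, 0.01, 0, 0, 0, 0.04, 0, 0, 0, 0.08, 0, 0, 0, 0.125, 0, 0, 0, 0.17, 0]'

```text
t: 11.85
eef_pos: [0.533, -0.3189, 0.1754]
tcp_rot: [-0.001, 0.001, 1.0, 0.0]
force: [0.9, 0.1, -0.5]
grip_width: 0.26
```

Call:
drive_tool --moves '[0.01, 0.04, 0, 0, 0.02, 0.085, 0, 0, 0.03, 0.13, 0, 0, 0.04, 0.175, 0, 0, 0.05, 0.22, 0, 0]'

```text
t: 12.35
eef_pos: [0.5834, -0.0976, 0.1743]
tcp_rot: [-0.0, 0.001, 1.0, 0.0]
force: [0.8, 0.4, -1.5]
grip_width: 0.257
```

Call:
drive_tool --moves '[0.008, 0.04, 0, 0, 0.012, 0.075, 0, 0, 0.012, 0.094, 0, 0, 0.012, 0.094, 0, 0, 0.012, 0.094, 0, 0]'

```text
t: 12.85
eef_pos: [0.5954, -0.0061, 0.1742]
tcp_rot: [-0.0, 0.001, 1.0, -0.001]
force: [0.3, -0.4, -0.5]
grip_width: 0.263
```

Call:
drive_tool --moves '[0, 0, 0, 0, 0, 0, 0, 0, 0, 0, 0, 0]'

```text
t: 13.15
eef_pos: [0.5958, -0.0074, 0.1744]
tcp_rot: [0.0, 0.002, 1.0, -0.0]
force: [-0.8, 0.5, -1.2]
grip_width: 0.258
```

Run:
```python
from h import *
s=get_state();print(s['eef_pos'],s['force'],s['grip_width'])
snap('side','s5')
im=cv2.imread('pics/s5.png');b=cv2.resize(im[120:270,210:370],None,fx=4,fy=4);cv2.imwrite('pics/s5c.png',b)
```

```text
[ 0.59582405 -0.00743068  0.17443059] [-0.82940139  0.5390233  -1.17316807] 0.2578371649290638
```

View pics/s5c.png

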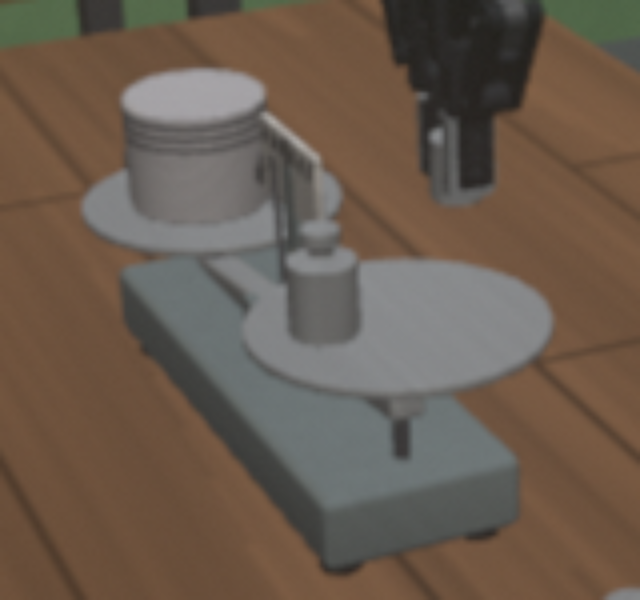

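The 100 g weight is upright above the far side of the pan. Lowering it and following the pan down toward level.

Call:
drive_tool --moves '[0, 0.001, -0.018, 0, 0, 0.001, -0.034, 0, 0, 0.001, -0.045, 0, 0, 0.001, -0.049, 0, 0, 0.001, -0.05, 0]'

```text
t: 13.7
eef_pos: [0.5953, -0.0046, 0.1233]
tcp_rot: [-0.001, 0.001, 1.0, -0.0]
force: [-0.4, -0.8, -0.7]
grip_width: 0.259
```

Call:
drive_tool --moves '[0, 0, -0.001, 0, 0, 0, -0.002, 0, 0, 0, -0.002, 0]'

```text
t: 14.0
eef_pos: [0.5964, -0.0044, 0.1227]
tcp_rot: [0.0, 0.001, 1.0, 0.0]
force: [-0.7, 0.8, -1.1]
grip_width: 0.258
```

Call:
drive_tool --moves '[0, 0, -0.001, 0, 0, 0, -0.002, 0, 0, 0, -0.002, 0]'

```text
t: 14.3
eef_pos: [0.5962, -0.0045, 0.1204]
tcp_rot: [0.0, 0.001, 1.0, 0.0]
force: [-0.6, -0.2, -0.4]
grip_width: 0.262
```

Call:
drive_tool --moves '[0, 0, -0.001, 0, 0, 0, -0.002, 0, 0, 0, -0.002, 0]'

```text
t: 14.6
eef_pos: [0.596, -0.0046, 0.1182]
tcp_rot: [0.0, 0.001, 1.0, -0.0]
force: [-0.7, -0.7, -0.6]
grip_width: 0.261
```

Call:
drive_tool --moves '[0, 0, -0.001, 0, 0, 0, -0.002, 0, 0, 0, -0.003, 0, 0, 0, -0.003, 0]'

```text
t: 15.0
eef_pos: [0.5959, -0.0045, 0.1151]
tcp_rot: [-0.0, 0.001, 1.0, -0.0]
force: [-0.6, -0.3, -0.7]
grip_width: 0.259
```

Run:
```python
from h import *
s=get_state();print(s['eef_pos'],s['force'],s['grip_width'])
snap('side','s6')
im=cv2.imread('pics/s6.png');b=cv2.resize(im[120:270,210:370],None,fx=4,fy=4);cv2.imwrite('pics/s6c.png',b)
```

```text
[ 0.59586716 -0.0044592   0.11506461] [-0.61449908 -0.27400841 -0.65272765] 0.25859632015491474
```

View pics/s6c.png

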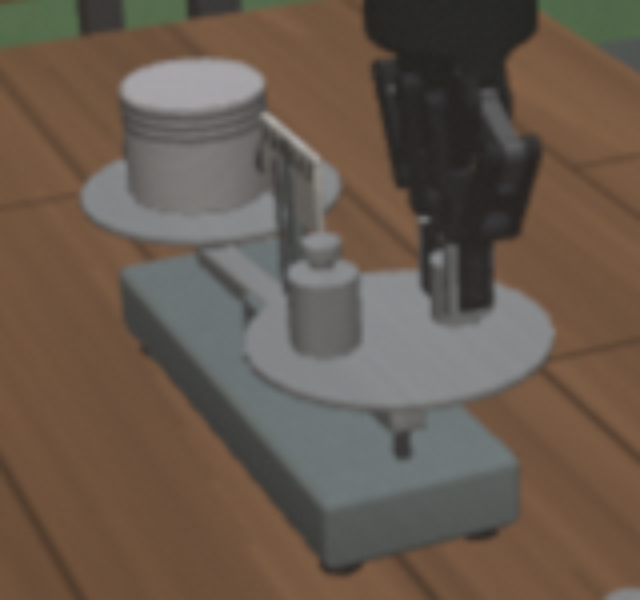

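The pan has yielded and is following the weight down, with both weights upright. Continuing.

Call:
drive_tool --moves '[0, 0, -0.001, 0, 0, 0, -0.002, 0, 0, 0, -0.003, 0, 0, 0, -0.004, 0, 0, 0, -0.005, 0]'

```text
t: 15.55
eef_pos: [0.596, -0.0045, 0.1102]
tcp_rot: [-0.0, 0.001, 1.0, -0.0]
force: [0.6, -1.0, -0.3]
grip_width: 0.261
```

Call:
drive_tool --moves '[0, 0, -0.001, 0, 0, 0, -0.002, 0, 0, 0, -0.003, 0, 0, 0, -0.003, 0, 0, 0, -0.003, 0]'

```text
t: 16.05
eef_pos: [0.5959, -0.0044, 0.1072]
tcp_rot: [-0.0, 0.001, 1.0, 0.0]
force: [-0.3, -0.2, 1.1]
grip_width: 0.258
```

Run:
```python
from h import *
s=get_state();print(s['eef_pos'],s['force'],s['grip_width'])
snap('side','s7')
im=cv2.imread('pics/s7.png');b=cv2.resize(im[120:270,210:370],None,fx=4,fy=4);cv2.imwrite('pics/s7c.png',b)
```

```text
[ 0.59591574 -0.00440967  0.10722891] [-0.34333124 -0.15547086  1.06372414] 0.2579243462924916
```

View pics/s7c.png

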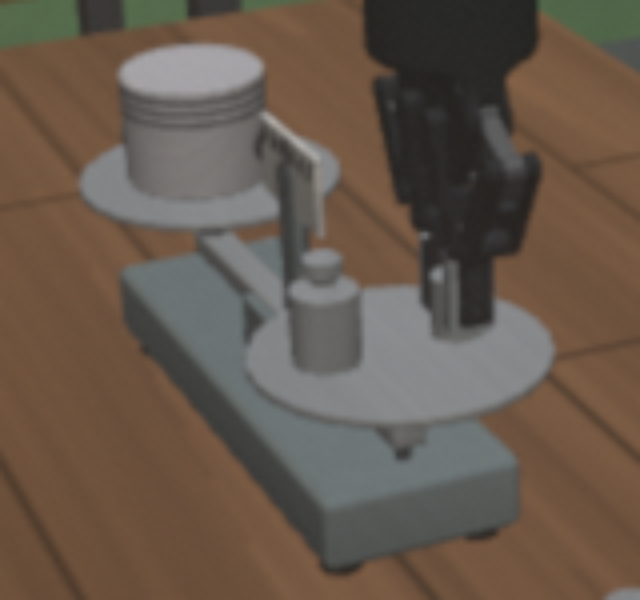

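Near level, and the wrist is carrying nothing. Releasing.

Call:
drive_tool --moves '[0, 0, 0, 0, 0, 0, 0, 0, 0, 0, 0, 0, 0, 0, 0, 0, 0, 0, 0, 0]' --grip 120

```text
t: 16.6
eef_pos: [0.596, -0.0044, 0.1073]
tcp_rot: [0.0, 0.001, 1.0, 0.0]
force: [-0.8, -0.5, 0.2]
grip_width: 0.529
```

Call:
drive_tool --moves '[0, 0, 0.005, 0, 0, 0, 0.02, 0, 0, 0, 0.05, 0, 0, 0, 0.09, 0, 0, 0, 0.12, 0]'

```text
t: 17.1
eef_pos: [0.597, -0.005, 0.2309]
tcp_rot: [0.002, 0.001, 1.0, 0.0]
force: [0.8, 0.1, 0.7]
grip_width: 0.532
```

Call:
drive_tool --moves '[0, -0.04, 0, 0, 0, -0.08, 0, 0, 0, -0.12, 0, 0, 0, -0.16, 0, 0, 0, -0.2, 0, 0]'

```text
t: 17.6
eef_pos: [0.5962, -0.2061, 0.229]
tcp_rot: [0.001, 0.001, 1.0, -0.0]
force: [-0.3, -0.2, -0.3]
grip_width: 0.528
```

Call:
drive_tool --moves '[0, 0, 0, 0, 0, 0, 0, 0, 0, 0, 0, 0, 0, 0, 0, 0, 0, 0, 0, 0]'

```text
t: 18.1
eef_pos: [0.5965, -0.2025, 0.2273]
tcp_rot: [0.0, -0.001, 1.0, 0.0]
force: [-0.7, 0.1, -0.2]
grip_width: 0.527
```

Run:
```python
from h import *
s=get_state();print(s['t'],s['eef_pos'],s['force'])
snap('side','s8');snap('top','t8')
b=cv2.resize(cv2.imread('pics/s8.png')[120:270,210:370],None,fx=4,fy=4);cv2.imwrite('pics/s8c.png',b)
t=cv2.imread('pics/t8.png');cv2.imwrite('pics/t8c.png',cv2.resize(t[180:300,80:340],None,fx=3,fy=3))
```

```text
18.1 [ 0.59653823 -0.20246062  0.22728308] [-0.67464057  0.06975821 -0.23752756]
```

View pics/s8c.png

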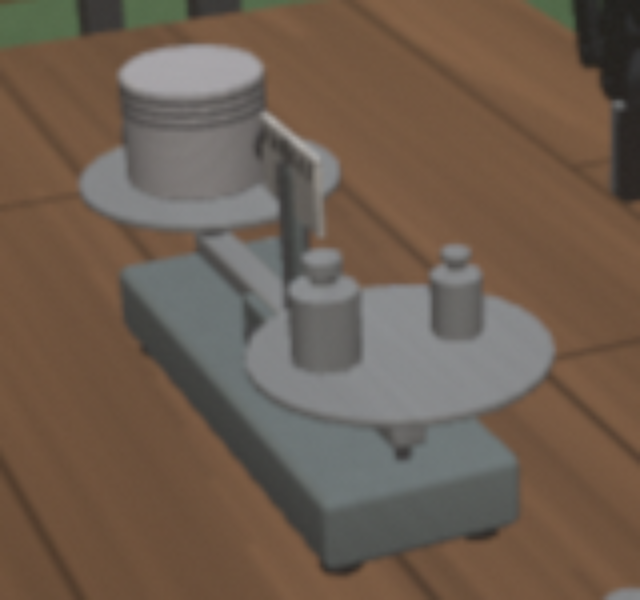

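View pics/t8c.png

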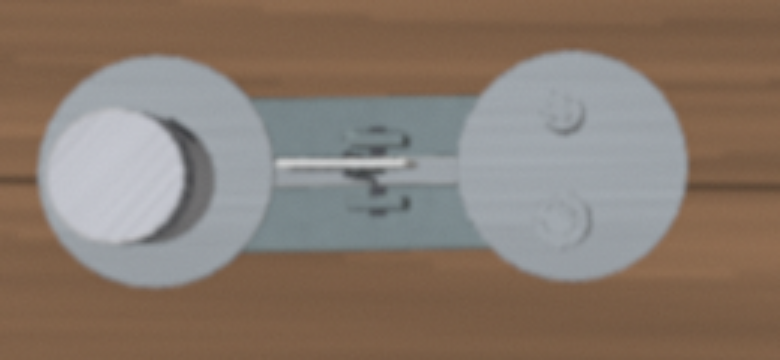

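Both weights stand upright and apart. Now a check on level and on whether it holds still.

Run:
```python
from h import *
for z in(.115,.105,.1,.095):
  q=proj('side',[[.5645+.07*np.cos(a),-.006+.07*np.sin(a),z] for a in np.arange(0,6.28,.05)]);print(z,q.min(0),q.max(0))
a=cv2.imread('pics/s8.png').astype(int);b=snap('side','s9')[:,:,::-1].astype(int)
print('diff',abs(a-b)[120:270,210:370].max())
def low(f):
    g=cv2.cvtColor(cv2.imread(f),cv2.COLOR_BGR2HSV)[:,:,1].astype(int);return g[205:240,270],g[205:240,340]
s0=cv2.imread('pics/side0.png')
# template shift of pan's right edge (start z=.115) vs now
for n,(x0,x1,y0,y1) in {'right':(325,352,192,222),'stem-side left':(262,285,190,222)}.items():
    T=s0[y0:y1,x0:x1]; R=cv2.imread('pics/s9.png')[y0-10:y1+20,x0-6:x1+6]
    m=cv2.matchTemplate(R,T,cv2.TM_CCOEFF_NORMED);_,v,_,l=cv2.minMaxLoc(m);print(n,v,l[0]-6,l[1]-10)
print(proj('side',[[.5645,-.006,.115],[.5645,-.006,.1]]))
```

```text
0.115 [270.47805365 183.92868847] [348.56662338 217.06329884]
0.105 [270.82631102 188.75494356] [348.56776628 222.32270966]
0.1 [270.99928124 191.1529399 ] [348.56833393 224.93391856]
0.095 [271.171486   193.54093294] [348.56889908 227.53291184]
diff 13
right 0.9023020267486572 1 7
stem-side left 0.5577471852302551 1 7
[[309.53840873 199.53871202]
 [309.79887414 207.07383343]]
```

Run:
```python
from h import *
print(workorder.hand_in(), get_state()['t'])
```

```text
the job is handed in; nothing more can be done
the job is handed in; nothing more can be done
```

The 200 g and 100 g weights now stand upright, about 64 mm apart, on the empty pan, and the beam looks level, so the piston weighs 300 g as far as the cameras can tell. I lowered the second weight with the pan until it was about level, let go without a drop, and moved the arm clear. The job was handed in after about 18 s of the 58 s.

- **Level:** in the side view the pan has dropped 7 px from its starting height, where a level beam should give about 7.5 px. One pixel is about 2 mm of pan height, so I can't confirm level any more finely than that. One of the two edge matches behind the 7 px was weak (0.56, against 0.90 for the other), though both gave the same value.
- **Steadiness:** two side pictures taken just before hand-in differed only slightly (at most 13 of 255 grey levels), so nothing visible was moving.
- **Disagreement between cameras:** the top and wrist cameras differed by 2–4 mm on where the weights stood, so I aimed between them, and both grasps held.

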